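# Move a hanging measuring cup over the rail's end stop onto the next rail

### The arm

A 6-joint arm with a two-finger parallel gripper is mounted at the origin on a cart in front of the work surface, level with it; the furniture and walls round the work are solid. World frame = base frame: x ahead of the robot, y to its left, z up, the work surface at z = 0. Lengths are in mm, angles in degrees, forces in N, time in s.
With the tool pointing down it reaches from about 350 to 850 mm from the base axis. Payload 8.1 kg.
Tool frame: the origin (TCP) lies at the very end of the fingers, on their centre line; the grasp point (between the pads) lies 19 mm behind it; z points along the fingers, y is the direction in which the jaws open and shut (so a half turn about z gives the same grasp; the last joint's range is limited). The gripper opens to 85 mm and grips with 20 to 120 N. Pads are 22 mm wide; open, the fingers measure 114 mm over their backs; the gripper's body (76 mm by 85 mm) begins 54 mm behind the grasp point. The pads swing forward as they close: fully open they stand 13 mm farther back than shut.
Start: joints at [59.393, 7.471, 85.268, -0, 87.261, -4.893], TCP at [260.311, 540.596, 231.292] pointing down, gripper open.
Joint ranges: [-169.43, 169.43], [-51.17, 129.36], [1.28, 143.12], [-76.62, 256.62], [0, 156.53], [-152.29, 152.29]. Speed limits (degrees/s): [136.94, 136.94, 159.86, 180, 180, 180].

### API

Orientations are given as [roll, pitch, yaw] about the fixed x, y, z axes, in that order (R = Rz(yaw) Ry(pitch) Rx(roll)).
In Python, from bench import r gives the robot as it stands.
- The arm moves only by the shell command python3 -m jog 'ROWS' [OPENING] [FORCE]. ROWS is JSON, a list of rows, each a list of 6 numbers: the shift along the tool's x, y, z normalised to -1 to 1, where 1 is 0.25 m, then the turn, a rotation vector about the tool's x, y, z normalised to -1 to 1, where 1 is pi rad. In form: [[x, y, z, ax, ay, az], ...]. A call has 1 to 10 rows; each row is the pose to reach, as a shift and turn from the pose commanded when the call began, along the tool's axes at that moment, turning the shorter way round; what a row does not reach only later rows make up. A row lasts 1/10 s, in which the tool goes at most 50 mm and 8.59 degrees, less where a joint would pass 70% of its speed; a pose out of reach is approached as far as the arm can. A call with a number of a shift or a turn outside -1 to 1 is refused whole. A call with a gripper value outside its range is refused whole. OPENING is the opening, from 0 (shut) to 1 (fully open), set as the call begins (- or left out, the last holds). The fingers move at their own pace and stop on an object; FORCE is the grip in N (left out, the last holds). Time passes only in rows, so rows that repeat a pose let the fingers close. It gives the time, the measured TCP pose, the force and the opening at its end, in the units of the state.
- r.sense(): the state, without advancing time (a new reading comes with each control period).
- r.snapshot(name): name is "side" or "top" or "wrist"; returns a dict with "pixels" (400x640x3 uint8, red, green, blue), "intrinsics" (3x3 intrinsics, pixels), "extrinsics" (4x4, takes a point from camera to world coordinates). Camera axes: x right, y down, z forward; pixel columns grow to the right and rows downward; lengths in mm; the calibration is good to about 2 mm. The wrist camera is an equidistant fisheye: a pixel r from the principal point sees the ray r / f radians off the axis. A picture is of the moment at which its call begins. There is no depth.
- r.hand_in(): hands the job in, once; it reports no verdict.
The state is a dict: "time": time; "joint_pos": joint angles; "qd": joint speeds; "joint_efforts": joint torques, N m; "tool_pos": TCP position; "tcp_rot": TCP orientation; "ft_force": force on the tool from outside, world axes, zero at the start; "wrist_torque": the same for the moment, N m; "finger_gap": finger opening in mm.
Only numpy, scipy, OpenCV 4.12 (cv2) and the standard library are available. Lean on these libraries where they do the work, as an engineer would, in place of code of your own. Each camera call takes 0.05 s, during which the arm holds its last target.

### The job

Lift the hanging steel measuring cup over the end stop of its rail and hang it on the next rail. Keeping the hanger on that rail, slide it up against the sprung buffer at the far end and hold it there for about a second with a gentle push of about a kilogram (10 N); then ease off without losing the place and let go, leaving it hanging upright next to the buffer. Be gentle: never push the buffer with as much as 20 N nor jam the hanger against either rail with as much as 40 N, and the things standing round about stay where they are.

Things in the scene. Friction and masses are not known exactly. Their poses are not given: they have to be found in the camera images.
- hanger: Steel measuring cup on a hanger, one rigid piece, 0.13 to 0.25 kg. Origin: centre of the roof of its saddle's channel, the point resting on the bar; z up, y along the bar. Saddle: inverted U, 40 mm long (ends at y +-20), 21 mm wide; crown z 0 to +14 mm; side walls down to z -14 mm leave a channel 13 mm wide. It slides along the bar.
- tab (a point): Centre of the top of the hanger's grip tab, 57 mm above the hanger's origin. The tab is 10 mm thick (hanger x) and 30 mm long (y) and stands on the crown, 43 mm high: pinch it from above across its thickness.
- cup (a point): Centre of the cup's rim, 72 mm below the hanger's origin; rim 60 mm across, foot 45 mm lower. A flat stem, 14 mm wide in y, goes up at x -14 to -18 mm to the saddle's -x side. Hung, the rim is 54 mm under the bar's lower edge: raise the hanger 50 mm at most while the cup is below a bar; shift sideways only in the gap between the bars.
- rail_a: First rail, fixed: a post on a wooden foot carries a level steel bar with a free inner end. Origin on the worktop under the bar; z up, bar along y. Bar 8 mm thick, 18 mm tall, rounded top at z 170 mm, from y -75 mm (free end) to the post (14 mm thick) at y +80 mm.
- stop_a (a point): Top centre of rail_a's end stop: a plate on the free end, y -75 to -69 mm of rail_a, 18 mm wide, 10 mm higher than the bar. The saddle clears it when the hanger is raised 24 mm or more.
- rail_b: Next rail, fixed, roughly in line beyond rail_a's free end (-y side), gap about 60 mm, turned and shifted a little on its own. Same bar, same height (top at z 170 mm), same axes; free end at y +85 mm, post at y -85 mm. The stop block sits at the post end of the bar.
- stop_b (a point): Top centre of rail_b's end stop at its free end: plate from y +79 to +85 mm of rail_b, 18 mm wide, 10 mm higher than the bar.
- stop_block: Steel block, 22x25x36 mm, fixed on the outer end of rail_b; origin: its middle, on the bar's top line; axes as rail_b. Its face towards the free end is at block y +12.5 mm (rail_b y -55 mm).
- face (a point): Middle of the stop block's face, where a screw with a round rubber buffer (13 mm) sticks out towards rail_b's +y, level with the saddle's crown. How far its end stands out, 6 to 26 mm, was set by hand and is not measured: find it by feel. The buffer is sprung, about 3 N per mm from first touch (10 N is about 3.3 mm).
- salt_bowl: Bystander: pale stoneware bowl of salt, 110 mm across, 51 high; origin at the centre of its underside. Leave it.
- pepper_grinder: Bystander: pepper grinder with a black cap, 43 mm across, 112 high; origin at the centre of its underside. Leave it.
- jar_oats: Bystander: squat glass clip jar, 94x90x69 mm; origin at the centre of its underside. Leave it.
- jar_cashew: Bystander: round glass jar of nuts, 114 mm across, 99 high; origin at the centre of its underside. Leave it.
Not all that is in view belongs to the job. Several things have the shape of the hanger; the one meant has the colours described above.

How it is judged:
By the outcome, as a careful person would: the job done as asked, in the order asked, and still so for the second after the job is handed in, with the robot touching nothing.
It also fails if it takes over 59 s, if anything falls off the work surface, if the arm or the gripper's body presses on something with over 40 N, if the wrist force passes 120 N, or if a joint passes its speed limit or range.

## Working session

There is one attempt and no reset: what is moved stays moved. The work goes in short steps, Python scripts to look and compute and a shell command to move; the robot and the scene stay as the last step left them, time stands still between calls to the robot, and variables do not carry over. Pictures are saved under pics/ and viewed, and the job is handed in when it is done.

```bash
ls; mkdir -p pics
python3 - <<'E'
from bench import r
import cv2,numpy as np
print(r.sense())
for n in ["side","top","wrist"]:
    s=r.snapshot(n); cv2.imwrite(f"pics/{n}0.png",s["pixels"][:,:,::-1]); print(n,s["intrinsics"].tolist(),np.round(s["extrinsics"],3).tolist())
E
```

```text
pics
{'time': 0.0, 'joint_pos': array([ 5.93947796e+01,  7.51190374e+00,  8.53289244e+01,  1.10577421e-03,
        8.72614030e+01, -4.89274901e+00]), 'qd': array([ 0.00249159,  0.07584416,  0.03454596, -0.00663178, -0.02617033,
        0.02828385]), 'joint_efforts': array([-1.37905565e-03, -5.69399750e+01, -5.00549912e+01, -4.51427641e-04,
        1.47195352e-02, -5.08418054e-05]), 'tool_pos': array([260.00796288, 540.1375724 , 230.28123378]), 'tcp_rot': array([-1.79898236e+02, -9.81976847e-03,  1.54287466e+02]), 'ft_force': array([-0.61982066,  0.71513217,  0.02963665]), 'wrist_torque': array([ 0.00324071, -0.06197623,  0.01130692]), 'finger_gap': 85.67457279133143}
side [[372.20254772856146, 0.0, 318.14506885205077], [0.0, 372.20254772856146, 197.66856599352116], [0.0, 0.0, 1.0]] [[-0.683, -0.653, 0.328, 292.311], [-0.73, 0.604, -0.319, 240.009], [0.01, -0.458, -0.889, 914.141], [0.0, 0.0, 0.0, 1.0]]
top [[377.6187342557334, 0.0, 323.649496092892], [0.0, 377.6187342557334, 197.04550134193437], [0.0, 0.0, 1.0]] [[-0.019, -0.989, 0.15, 443.428], [-1.0, 0.022, 0.016, -30.67], [-0.019, -0.149, -0.989, 989.363], [0.0, 0.0, 0.0, 1.0]]
wrist [[309.70691628693146, 0.0, 321.057793565695], [0.0, 309.70691628693146, 192.43911943417316], [0.0, 0.0, 1.0]] [[0.433, 0.863, 0.261, 193.646], [0.902, -0.414, -0.127, 573.416], [-0.002, 0.29, -0.957, 373.286], [0.0, 0.0, 0.0, 1.0]]
```

View pics/side0.png

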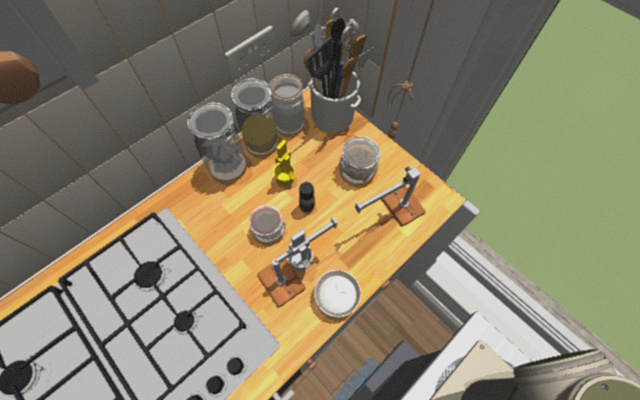

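View pics/top0.png

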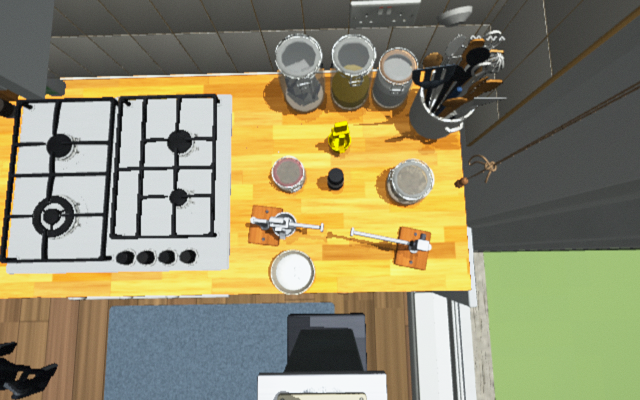

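View pics/wrist0.png

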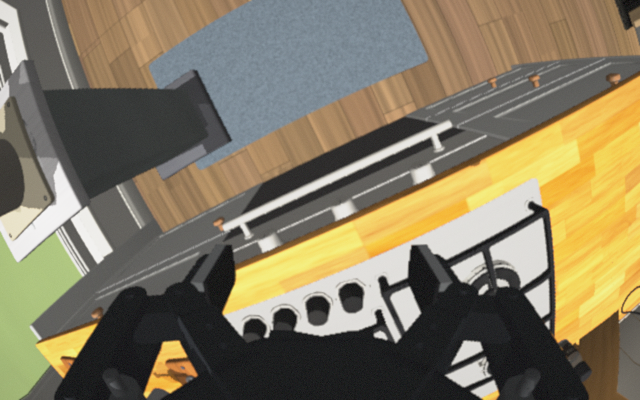

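The scene shows steel hanger on rail_a at top (282,224) / side (298,245), and a yellow hanger-shaped thing at top (340,138) / side (284,165). rail_b is at top (355,234)–(428,245), with its stop block on the right. I'll crop in on these.

Run:
```python
import cv2
t=cv2.imread("pics/top0.png");s=cv2.imread("pics/side0.png")
cv2.imwrite("pics/tc.png",cv2.resize(t[190:290,240:440],None,fx=4,fy=4,interpolation=cv2.INTER_CUBIC))
cv2.imwrite("pics/sc.png",cv2.resize(s[160:310,240:440],None,fx=4,fy=4,interpolation=cv2.INTER_CUBIC))
```

```text
(no output)
```

View pics/tc.png

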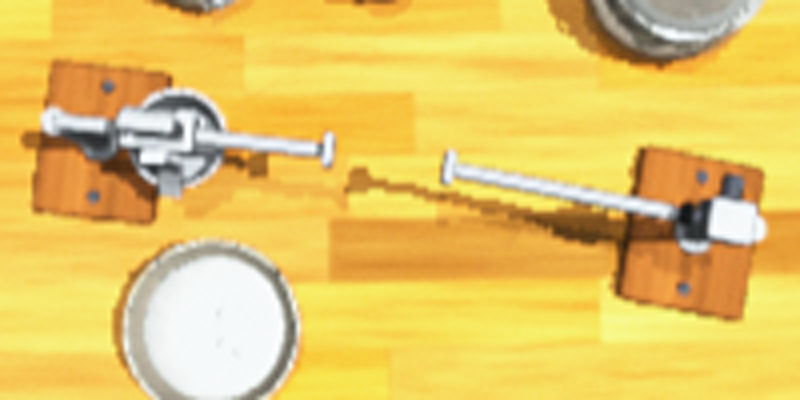

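View pics/sc.png

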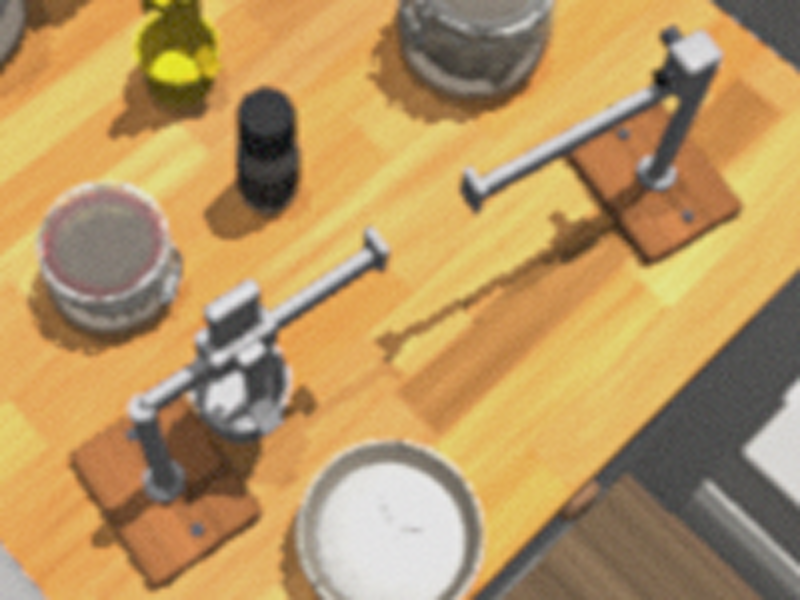

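```bash
cat > h.py <<'E'
import numpy as np
C={"side":([372.2025,318.145,197.6686],[[-0.683,-0.653,0.328,292.311],[-0.73,0.604,-0.319,240.009],[0.01,-0.458,-0.889,914.141]]),
"top":([377.6187,323.6495,197.0455],[[-0.019,-0.989,0.15,443.428],[-1.0,0.022,0.016,-30.67],[-0.019,-0.149,-0.989,989.363]])}
def setcams(r):
    for n in C:
        s=r.snapshot(n);K=s["intrinsics"];C[n]=([K[0,0],K[0,2],K[1,2]],s["extrinsics"][:3])
def ray(n,u,v):
    k,E=C[n];E=np.array(E);d=E[:,:3]@np.array([(u-k[1])/k[0],(v-k[2])/k[0],1]);return E[:,3],d/np.linalg.norm(d)
def onz(n,u,v,z):
    o,d=ray(n,u,v);return o+d*(z-o[2])/d[2]
def tri(p,q):
    a,d=ray("top",*p);b,e=ray("side",*q)
    t=np.linalg.lstsq(np.c_[d,-e],b-a,rcond=None)[0];x=a+d*t[0];y=b+e*t[1];return (x+y)/2,np.linalg.norm(x-y)
tc=lambda x,y:((x+.5)/4-.5+240,(y+.5)/4-.5+190)
sc=lambda x,y:((x+.5)/4-.5+240,(y+.5)/4-.5+160)
E
cat > m.py <<'E'
from h import *
from bench import r
setcams(r)
import json
np.set_printoptions(precision=1,suppress=True)
P={"stopA":((328,148),(377,240),180),"stopB":((449,166),(472,185),180),"tab":((147,122),(233,297),227),
"postA":((50,118),(142,406),170),"barBfar":((670,208),(665,92),170)}
for k,(a,b,z) in P.items():
    print(k,onz("top",*tc(*a),z),onz("side",*sc(*b),z),*tri(tc(*a),sc(*b)))
print("block top", onz("top",*tc(735,220),188),onz("side",*sc(697,54),188))
E
python3 m.py
```

```text
stopA [501.9 -11.9 180. ] [501.4 -11.9 180. ] [501.8 -12.  179.3] 0.4399719168698479
stopB [491.  -76.3 180. ] [489.6 -73.1 180. ] [491.6 -76.7 171.7] 0.3415713998524863
tab [513.6  78.5 227. ] [514.4  77.9 227. ] [513.5  78.3 229.1] 0.30361086159003403
postA [522.1 139.8 170. ] [519.7 138.9 170. ] [521.2 139.4 168.7] 2.5102416012575284
barBfar [ 466.7 -194.7  170. ] [ 458.2 -201.7  170. ] [ 461.7 -196.1  175.2] 10.749992075037262
block top [ 459.3 -224.7  188. ] [ 458.1 -223.4  188. ]
```

```bash
cat > fit.py <<'E'
from h import *
import cv2
t=cv2.imread("pics/top0.png").astype(int)
def fit(c0,c1,r0,r1,z):
    P=[]
    for c in range(c0,c1):
        col=t[r0:r1,c]; sat=col.max(1)-col.min(1); w=np.where((sat<70),col[:,0],0)*1.0
        # require bright
        w=np.clip(w-110,0,None)
        if w.sum()>60: P.append(onz("top",c,(w*np.arange(r0,r1)).sum()/w.sum(),z))
    P=np.array(P); k=np.polyfit(P[:,1],P[:,0],1); res=P[:,0]-np.polyval(k,P[:,1]); 
    m=abs(res)<2; k=np.polyfit(P[m,1],P[m,0],1)
    print(len(P),m.sum(),"slope",k[0],"deg",np.degrees(np.arctan(k[0])),"x at stopA y=-12",np.polyval(k,-12),"x at -76",np.polyval(k,-76),"rms",np.std(P[m,0]-np.polyval(k,P[m,1])))
fit(291,319,218,234,170)
fit(355,404,226,250,170)
E
sed -i 's/^from h import \*/from h import */' fit.py; python3 fit.py
python3 - <<'E'
import json
E
```

```text
28 25 slope 0.12619465704768754 deg 7.192402158006178 x at stopA y=-12 501.86091686616606 x at -76 493.784458815114 rms 0.3746021980255849
49 49 slope 0.2182559450460587 deg 12.31206991965483 x at stopA y=-12 505.1367125275334 x at -76 491.1683320445856 rms 0.29836028864459485
```

```bash
cat > go.py <<'E'
import sys,numpy as np
from bench import r
from scipy.spatial.transform import Rotation as R
np.set_printoptions(precision=4,suppress=True)
def row(x,y,z,yaw,base=None):
    s=r.sense(); p,e=(s["tool_pos"],s["tcp_rot"]) if base is None else base
    A=R.from_euler("xyz",e,degrees=True); B=R.from_euler("xyz",[180,0,yaw],degrees=True)
    d=A.inv().apply(np.array([x,y,z])-p)/250; w=(A.inv()*B).as_rotvec()/np.pi
    return np.r_[d,w]
if __name__=="__main__":
    s=r.sense(); print(s["time"],s["tool_pos"],s["tcp_rot"],s["ft_force"],s["finger_gap"])
    b=None
    if len(sys.argv)>5: b=(np.array([260.311,540.596,231.292]),[180,0,154.286])
    print(row(*map(float,sys.argv[1:5]),b))
E
python3 go.py 387 309 300 118 nom; python3 go.py 513.7 78.3 300 82.6 nom
```

```text
0.25 [260.1696 540.3729 230.7789] [-179.9478   -0.0054  154.2864] [-0.1756 -0.2343  0.1881] 85.43205025005366
[-0.8585 -0.6148 -0.2748 -0.     -0.      0.2016]
0.25 [260.1696 540.3729 230.7789] [-179.9478   -0.0054  154.2864] [-0.1756 -0.2343  0.1881] 85.43205025005366
[-1.7155 -1.2263 -0.2748 -0.     -0.      0.3983]
```

```bash
python3 -m jog '[[-0.05,-0.03,-0.1,0,0,0.02],[-0.8585,-0.6148,-0.2748,0,0,0.2016],[-0.8585,-0.6148,-0.2748,0,0,0.2016],[-0.8585,-0.6148,-0.2748,0,0,0.2016],[-0.8585,-0.6148,-0.2748,0,0,0.2016],[-0.8585,-0.6148,-0.2748,0,0,0.2016],[-0.8585,-0.6148,-0.2748,0,0,0.2016],[-0.8585,-0.6148,-0.2748,0,0,0.2016]]' 1 40; python3 go.py 513.7 78.3 300 82.6
```

```text
time: 1.05
tool_pos: [387.8, 308.1, 300.4]
tcp_rot: [179.9, -0.0, 117.8]
ft_force: [-0.5, -0.0, 0.0]
finger_gap: 85.3
1.05 [387.7923 308.0547 300.4296] [179.9436  -0.0195 117.8278] [-0.4836 -0.0424  0.0431] 85.31764573104022
[-1.0478  0.0164  0.0014  0.0003 -0.0002  0.1957]
```

```bash
python3 -m jog '[[-0.99,0.0155,0,0,0,0.1957],[-0.99,0.0155,0,0,0,0.1957],[-0.99,0.0155,0,0,0,0.1957],[-0.99,0.0155,0,0,0,0.1957],[-0.99,0.0155,0,0,0,0.1957],[-0.99,0.0155,0,0,0,0.1957],[-0.99,0.0155,0,0,0,0.1957]]' 0.5 40; python3 go.py 513.7 78.3 280 82.6
python3 - <<'E'
from bench import r
import cv2
for n in ["wrist","top"]:
    s=r.snapshot(n); cv2.imwrite(f"pics/{n}1.png",s["pixels"][:,:,::-1])
E
```

```text
time: 1.75
tool_pos: [506.6, 92.8, 299.1]
tcp_rot: [-179.9, -0.0, 82.7]
ft_force: [-0.5, 0.6, -0.9]
finger_gap: 42.8
1.75 [506.5743  92.7577 299.0985] [-179.8973   -0.0201   82.7476] [-0.4771  0.5811 -0.8504] 42.83143689268193
[-0.0538  0.0357  0.0763 -0.0006 -0.0001  0.0008]
```

View pics/wrist1.png

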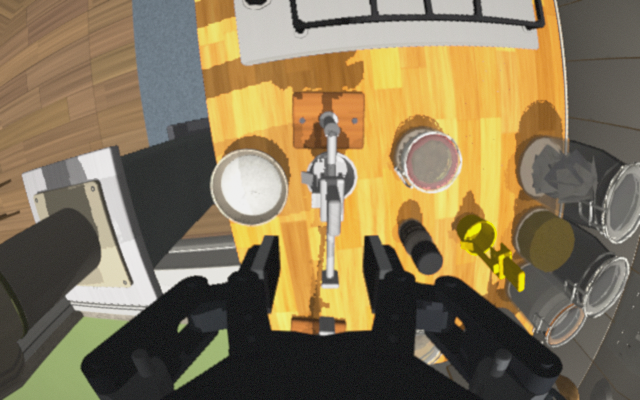

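Run:
```python
from bench import r
import cv2,numpy as np
s=r.snapshot("wrist");K=s["intrinsics"];E=s["extrinsics"]
im=s["pixels"][:,:,::-1].copy()
im=cv2.resize(im[120:300,250:420],None,fx=4,fy=4,interpolation=cv2.INTER_CUBIC)[:600]
def pj(p):
    q=np.linalg.inv(E)@np.r_[p,1];q=q[:3];th=np.arctan2(np.hypot(*q[:2]),q[2]);u=q[:2]/np.hypot(*q[:2])*th*K[0,0]
    return u+K[:2,2]
for p in [(513.7,78.3,227),(515.6,93.2,227),(511.8,63.4,227),(501.8,-12,180)]:
    u=(pj(p)-[250,120]+.5)*4-.5; print(pj(p)); cv2.circle(im,tuple(int(v) for v in u),4,(0,0,255),1)
cv2.imwrite("pics/w1c.png",im)
```

```text
[333.64320403 223.19082471]
[334.00342672 204.34696853]
[333.26998119 241.12999385]
[329.72003495 287.89112595]
```

View pics/w1c.png

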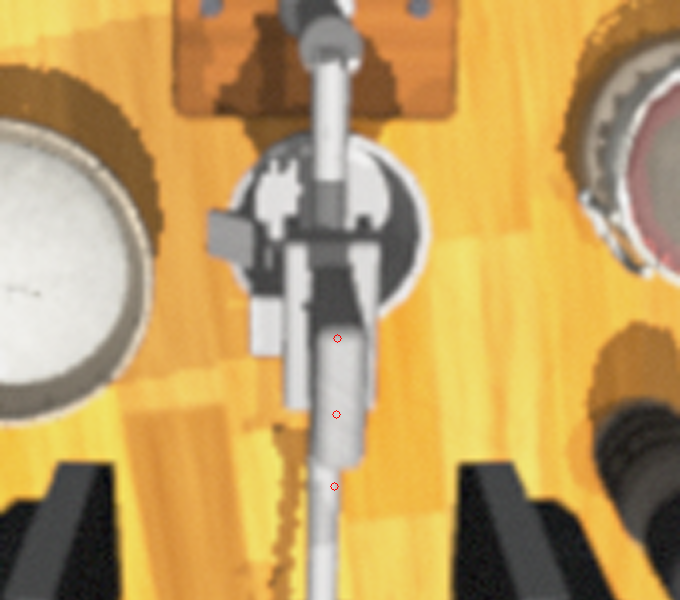

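```bash
python3 go.py 514.2 80 192 82.7
```

```text
1.9 [506.0885  94.1275 299.7219] [-179.9635   -0.0227   82.9274] [-0.2325  0.4129 -0.0859] 42.70543266353517
[-0.0523  0.0394  0.4308 -0.0002 -0.0001  0.0013]
```

```bash
python3 -m jog '[[-0.0523,0.0394,0.0,0,0,0.001],[-0.0523,0.0394,0.1,0,0,0.001],[-0.0523,0.0394,0.2,0,0,0.001],[-0.0523,0.0394,0.3,0,0,0.001],[-0.0523,0.0394,0.38,0,0,0.001],[-0.0523,0.0394,0.43,0,0,0.001],[-0.0523,0.0394,0.43,0,0,0.001],[-0.0523,0.0394,0.43,0,0,0.001]]' 0.5 40; python3 go.py 514.2 80 192 82.7
python3 - <<'E'
from bench import r
import cv2
for n in ["wrist","side"]:
    s=r.snapshot(n); im=s["pixels"][:,:,::-1]
    if n=="side": im=cv2.resize(im[160:310,240:440],None,fx=4,fy=4)
    cv2.imwrite(f"pics/{n}2.png",im)
E
```

```text
time: 2.7
tool_pos: [515.1, 78.3, 193.3]
tcp_rot: [180.0, -0.0, 82.6]
ft_force: [0.2, -0.1, 0.8]
finger_gap: 42.4
2.7 [515.0832  78.2696 193.2615] [179.9594  -0.006   82.6254] [ 0.1688 -0.1421  0.7614] 42.401895645190365
[ 0.0064 -0.0044  0.005   0.0002 -0.     -0.0004]
```

View pics/wrist2.png

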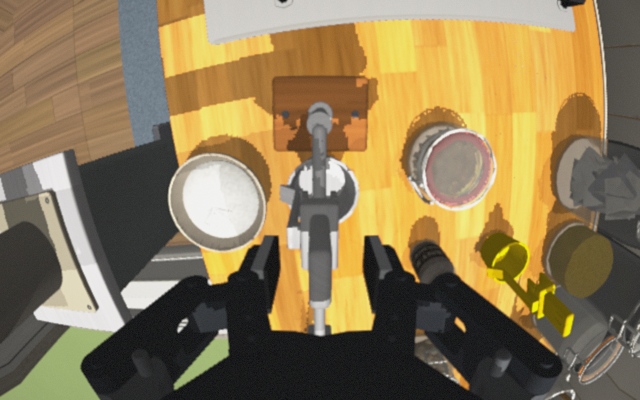

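View pics/side2.png

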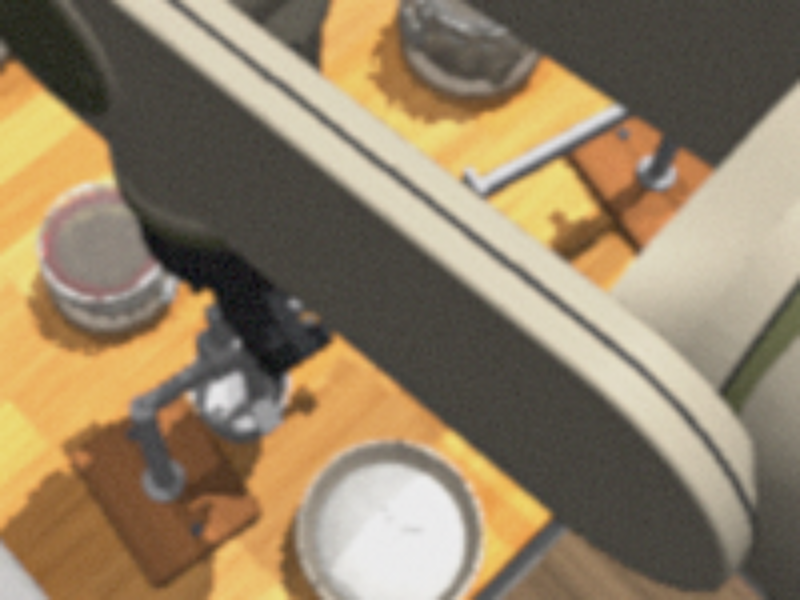

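Tab sits centred between the fingers (wrist (318,255), fingers at 265 and 375). Closing.

```bash
python3 -m jog '[[0,0,0,0,0,0],[0,0,0,0,0,0],[0,0,0,0,0,0],[0,0,0,0,0,0],[0,0,0,0,0,0],[0,0,0,0,0,0],[0,0,0,0,0,0]]' 0 45; python3 go.py 514.2 80 192 82.7
```

```text
time: 3.5
tool_pos: [515.2, 78.1, 193.4]
tcp_rot: [179.9, -0.0, 82.6]
ft_force: [-1.0, -0.4, 4.7]
finger_gap: 9.4
3.5 [515.1566  78.1024 193.3545] [179.9269  -0.0134  82.5946] [-1.0163 -0.4239  4.7262] 9.386523844635875
[ 0.007  -0.0048  0.0054  0.0004 -0.0001 -0.0006]
```

```bash
python3 -m jog '[[0,0,-0.03,0,0,0],[0,0,-0.06,0,0,0],[0,0,-0.1,0,0,0],[0,0,-0.14,0,0,0],[0,0,-0.14,0,0,0],[0,0,-0.14,0,0,0]]' ; python3 go.py 514.2 80 192 82.7
python3 - <<'E'
from bench import r
import cv2
for n in ["wrist","side"]:
    s=r.snapshot(n); im=s["pixels"][:,:,::-1]
    if n=="side": im=cv2.resize(im[160:310,240:440],None,fx=4,fy=4)
    cv2.imwrite(f"pics/{n}3.png",im)
E
```

```text
time: 4.1
tool_pos: [515.0, 78.1, 228.0]
tcp_rot: [179.9, -0.0, 82.6]
ft_force: [-0.2, -0.2, -2.1]
finger_gap: 9.4
4.1 [514.9974  78.0869 227.9612] [179.9495  -0.0087  82.5927] [-0.2057 -0.232  -2.1254] 9.421438711766907
[ 0.0072 -0.0043  0.1438  0.0003 -0.     -0.0006]
```

View pics/wrist3.png

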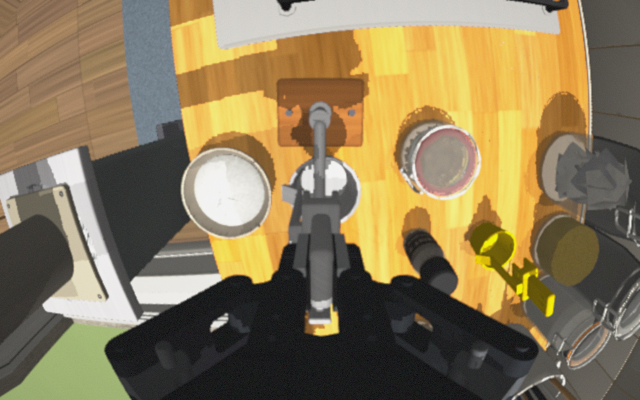

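View pics/side3.png

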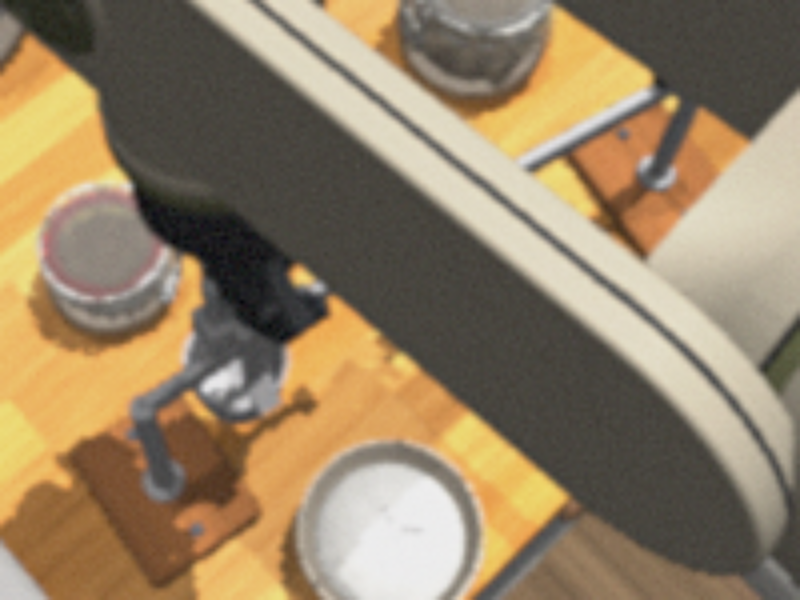

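```bash
python3 -m jog '[[-0.03,0,0,0,0,0],[-0.09,0,0,0,0,0],[-0.16,0,0,0,0,0],[-0.24,0,0,0,0,0],[-0.32,0,0,0,0,0],[-0.4,0,0,0,0,0],[-0.46,0,0,0,0,0],[-0.492,0,0,0,0,0],[-0.492,0,0,0,0,0],[-0.492,0,0,0,0,0]]' ; python3 go.py 499.5 -44 228 77.7
```

```text
time: 5.2
tool_pos: [498.8, -44.0, 227.4]
tcp_rot: [-180.0, -0.0, 82.6]
ft_force: [0.7, 0.5, -2.6]
finger_gap: 9.2
5.2 [498.7549 -43.9685 227.4099] [-179.9919   -0.0158   82.5537] [ 0.6755  0.5281 -2.5712] 9.220349523102664
[ 0.0003  0.003  -0.0024 -0.     -0.0001  0.027 ]
```

```bash
python3 -m jog '[[0,0,0,0,0,0.01],[0,0.002,0,0,0,0.027],[0,0.002,0,0,0,0.027],[0,0.002,0,0,0,0.027]]' ; python3 go.py 483.2 -117 228 77.7
python3 - <<'E'
from bench import r
import cv2
for n in ["wrist","side","top"]:
    s=r.snapshot(n); im=s["pixels"][:,:,::-1]
    if n!="wrist": im=cv2.resize(im[160:310,240:440],None,fx=4,fy=4)
    cv2.imwrite(f"pics/{n}4.png",im)
E
```

```text
time: 5.6
tool_pos: [499.4, -43.4, 227.5]
tcp_rot: [-180.0, -0.0, 77.9]
ft_force: [0.2, -0.1, -1.8]
finger_gap: 8.9
5.6 [499.4038 -43.3822 227.4661] [-179.9941   -0.0074   77.8665] [ 0.1856 -0.1244 -1.7736] 8.932703797793897
[-0.3015 -0.0015 -0.0022 -0.     -0.      0.0009]
```

View pics/wrist4.png

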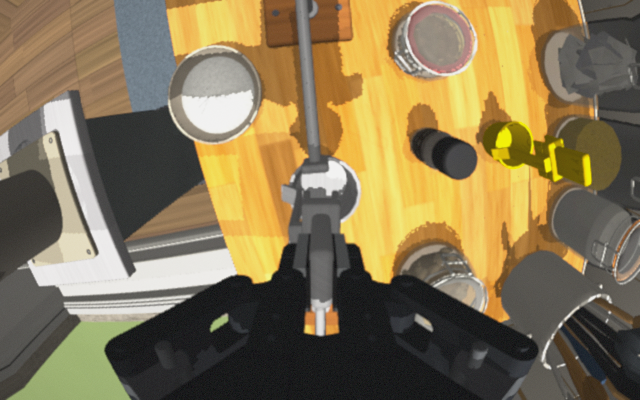

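View pics/side4.png

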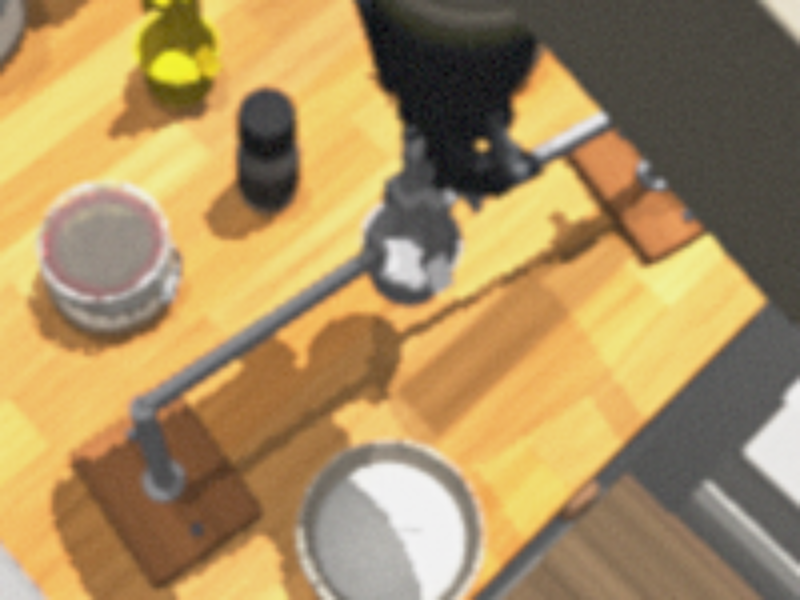

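View pics/top4.png

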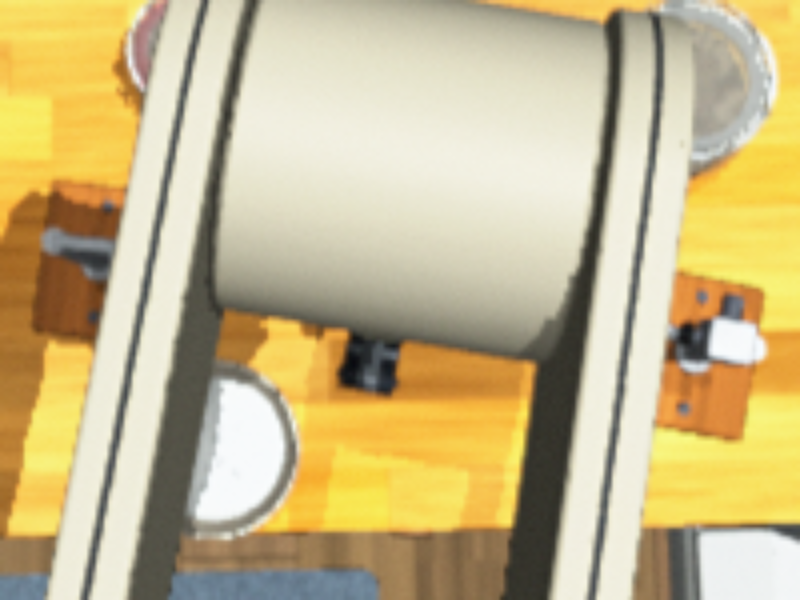

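```bash
python3 -m jog '[[-0.03,0,0,0,0,0],[-0.09,0,0,0,0,0],[-0.15,0,0,0,0,0],[-0.21,0,0,0,0,0],[-0.27,0,0,0,0,0],[-0.3,-0.001,0,0,0,0],[-0.3,-0.001,0,0,0,0],[-0.3,-0.001,0,0,0,0]]' ; python3 go.py 483.2 -117 228 77.7
python3 - <<'E'
from bench import r
import cv2
for n in ["wrist","side"]:
    s=r.snapshot(n); im=s["pixels"][:,:,::-1]
    im=cv2.resize(im[130:280,240:440] if n=="side" else im[150:350,220:420],None,fx=4 if n=="side" else 3,fy=4 if n=="side" else 3,interpolation=cv2.INTER_CUBIC)
    cv2.imwrite(f"pics/{n}5.png",im)
E
```

```text
time: 6.55
tool_pos: [483.2, -117.1, 227.5]
tcp_rot: [-180.0, -0.0, 77.7]
ft_force: [-0.6, -0.6, -1.1]
finger_gap: 9.2
6.55 [ 483.1699 -117.0925  227.508 ] [-179.9987   -0.0191   77.7098] [-0.6057 -0.6236 -1.0739] 9.243944564608658
[ 0.0004  0.     -0.002  -0.     -0.0001  0.0001]
```

View pics/wrist5.png

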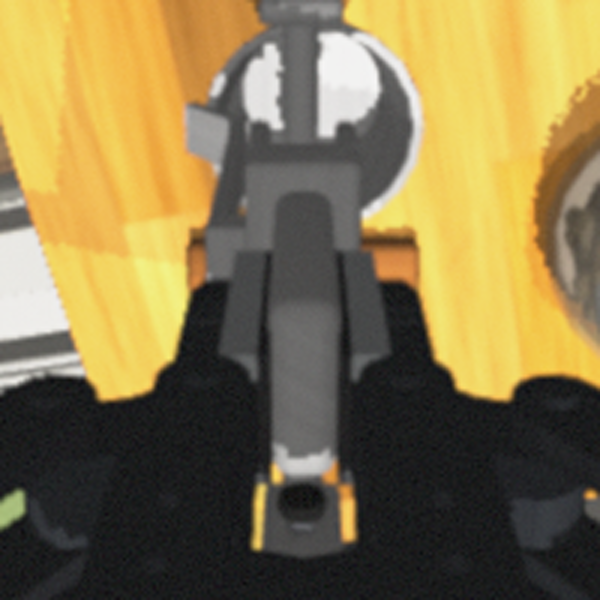

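View pics/side5.png

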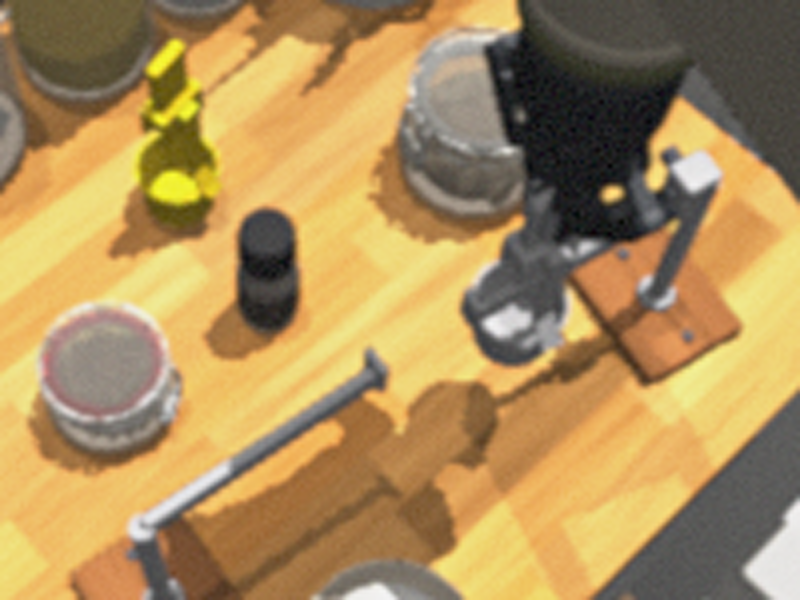

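```bash
python3 -m jog '[[0,0,0.03,0,0,0],[0,0,0.06,0,0,0],[0,0,0.09,0,0,0],[0,0,0.11,0,0,0],[0,0,0.124,0,0,0],[0,0,0.124,0,0,0],[0,0,0.124,0,0,0]]' ; python3 go.py 483.2 -117 193.4 77.7
python3 - <<'E'
from bench import r
import cv2
for n in ["wrist"]:
    s=r.snapshot(n); im=s["pixels"][:,:,::-1]
    im=cv2.resize(im[150:350,220:420],None,fx=3,fy=3,interpolation=cv2.INTER_CUBIC)
    cv2.imwrite(f"pics/{n}6.png",im)
E
```

```text
time: 7.35
tool_pos: [483.3, -117.2, 196.6]
tcp_rot: [180.0, -0.0, 77.7]
ft_force: [-0.2, -0.3, -2.1]
finger_gap: 9.3
7.35 [ 483.2523 -117.2179  196.5898] [179.9943  -0.0007  77.73  ] [-0.2223 -0.3182 -2.1261] 9.25845800311383
[ 0.0008 -0.0004  0.0128  0.     -0.      0.0002]
```

View pics/wrist6.png

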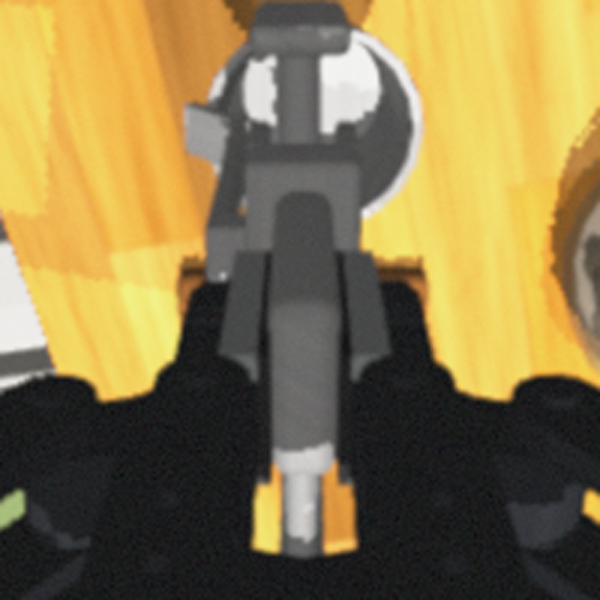

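```bash
python3 -m jog '[[0,0,0.004,0,0,0],[0,0,0.006,0,0,0],[0,0,0.008,0,0,0],[0,0,0.008,0,0,0]]';python3 -m jog '[[0,0,0.002,0,0,0],[0,0,0.004,0,0,0],[0,0,0.004,0,0,0]]'
```

```text
time: 7.8
tool_pos: [483.2, -117.2, 194.4]
tcp_rot: [-180.0, 0.0, 77.7]
ft_force: [0.8, -0.3, -2.4]
finger_gap: 9.5
time: 8.1
tool_pos: [483.2, -117.2, 193.5]
tcp_rot: [180.0, 0.0, 77.7]
ft_force: [0.4, -0.6, -1.5]
finger_gap: 9.2
```

```bash
python3 -m jog '[[0,0,0.002,0,0,0],[0,0,0.002,0,0,0],[0,0,0.002,0,0,0]]';python3 -m jog '[[0,0,0.002,0,0,0],[0,0,0.002,0,0,0],[0,0,0.002,0,0,0]]'
```

```text
time: 8.4
tool_pos: [483.3, -117.2, 193.4]
tcp_rot: [180.0, 0.0, 77.7]
ft_force: [-2.0, 0.1, 2.7]
finger_gap: 9.4
time: 8.7
tool_pos: [483.3, -117.3, 193.3]
tcp_rot: [180.0, 0.0, 77.7]
ft_force: [-3.7, 1.3, 5.6]
finger_gap: 9.5
```

```bash
python3 -m jog '[[0,0,-0.0016,0,0,0],[0,0,-0.0016,0,0,0],[-0.01,0,-0.0016,0,0,0],[-0.02,0,-0.0016,0,0,0],[-0.03,0,-0.0016,0,0,0],[-0.04,0,-0.0016,0,0,0],[-0.04,0,-0.0016,0,0,0]]';python3 -m jog '[[-0.015,0,0,0,0,0],[-0.03,0,0,0,0,0],[-0.045,0,0,0,0,0],[-0.06,0,0,0,0,0],[-0.06,0,0,0,0,0]]'
```

```text
time: 9.4
tool_pos: [481.5, -127.4, 193.4]
tcp_rot: [179.9, 0.0, 77.7]
ft_force: [0.8, 1.8, 6.0]
finger_gap: 9.1
time: 9.9
tool_pos: [478.2, -142.3, 193.4]
tcp_rot: [179.9, 0.0, 77.7]
ft_force: [0.3, 0.9, 4.0]
finger_gap: 9.3
```

```bash
python3 -m jog '[[-0.01,0,-0.0008,0,0,0],[-0.02,0,-0.0008,0,0,0],[-0.03,0,-0.0008,0,0,0],[-0.04,0,-0.0008,0,0,0],[-0.05,0,-0.0008,0,0,0],[-0.06,0,-0.0008,0,0,0],[-0.06,0,-0.0008,0,0,0]]';python3 -m jog '[[-0.006,0,0,0,0,0],[-0.012,0,0,0,0,0],[-0.018,0,0,0,0,0],[-0.02,0,0,0,0,0],[-0.02,0,0,0,0,0]]'; python3 go.py 0 0 0 0
```

```text
time: 10.6
tool_pos: [474.8, -156.8, 193.4]
tcp_rot: [180.0, 0.0, 77.7]
ft_force: [-0.3, 1.4, 6.2]
finger_gap: 9.0
time: 11.1
tool_pos: [473.8, -161.3, 193.3]
tcp_rot: [180.0, -0.0, 77.7]
ft_force: [1.9, 3.3, 5.9]
finger_gap: 9.4
11.1 [ 473.8075 -161.3111  193.3369] [179.9692  -0.0102  77.733 ] [1.8547 3.3292 5.9209] 9.368976606923383
[ 0.2277 -1.9895  0.7723  0.0001 -0.0002  0.4319]
```

```bash
python3 -m jog '[[0,0,-0.0012,0,0,0],[0,0,-0.0012,0,0,0],[0,0,-0.0012,0,0,0]]';python3 -m jog '[[-0.004,0,0,0,0,0],[-0.004,0,0,0,0,0],[-0.004,0,0,0,0,0]]';python3 -m jog '[[-0.004,0,0,0,0,0],[-0.004,0,0,0,0,0],[-0.004,0,0,0,0,0]]';python3 -m jog '[[-0.004,0,0,0,0,0],[-0.004,0,0,0,0,0],[-0.004,0,0,0,0,0]]'
```

```text
time: 11.4
tool_pos: [473.7, -161.4, 193.4]
tcp_rot: [180.0, 0.0, 77.7]
ft_force: [1.3, 1.2, 3.3]
finger_gap: 9.6
time: 11.7
tool_pos: [473.3, -162.2, 193.3]
tcp_rot: [-180.0, 0.0, 77.7]
ft_force: [0.8, 2.2, 3.3]
finger_gap: 9.5
time: 12.0
tool_pos: [473.1, -163.1, 193.4]
tcp_rot: [-180.0, 0.0, 77.7]
ft_force: [0.1, 2.7, 4.1]
finger_gap: 9.2
time: 12.3
tool_pos: [472.9, -164.1, 193.4]
tcp_rot: [-180.0, 0.0, 77.7]
ft_force: [0.7, 1.1, 4.5]
finger_gap: 9.7
```

```bash
for i in 1; do python3 -m jog '[[-0.004,0,-0.0006,0,0,0],[-0.008,0,-0.0006,0,0,0],[-0.008,0,-0.0006,0,0,0]]';python3 -m jog '[[-0.004,0,0,0,0,0],[-0.008,0,0,0,0,0],[-0.008,0,0,0,0,0]]';done
```

```text
time: 12.6
tool_pos: [472.4, -166.3, 193.4]
tcp_rot: [-180.0, 0.0, 77.7]
ft_force: [0.3, 1.7, 2.1]
finger_gap: 10.0
time: 12.9
tool_pos: [472.0, -168.2, 193.4]
tcp_rot: [-180.0, 0.0, 77.7]
ft_force: [-0.7, 1.5, 2.2]
finger_gap: 9.3
```

```bash
python3 -m jog '[[-0.004,0,0,0,0,0],[-0.008,0,0,0,0,0],[-0.008,0,0,0,0,0]]'
```

```text
time: 13.2
tool_pos: [471.6, -170.2, 193.4]
tcp_rot: [-180.0, 0.0, 77.7]
ft_force: [0.7, -0.3, 1.0]
finger_gap: 9.4
```

```bash
python3 -m jog '[[-0.004,0,0,0,0,0],[-0.008,0,0,0,0,0],[-0.008,0,0,0,0,0]]';python3 -m jog '[[-0.004,0,0,0,0,0],[-0.008,0,0,0,0,0],[-0.008,0,0,0,0,0]]'
```

```text
time: 13.5
tool_pos: [471.2, -172.1, 193.4]
tcp_rot: [-180.0, 0.0, 77.7]
ft_force: [0.1, 0.8, 0.6]
finger_gap: 9.4
time: 13.8
tool_pos: [470.7, -174.1, 193.4]
tcp_rot: [-180.0, 0.0, 77.7]
ft_force: [0.4, -0.2, -0.5]
finger_gap: 9.5
```

```bash
python3 -m jog '[[-0.004,0,0.0004,0,0,0],[-0.008,0,0.0004,0,0,0],[-0.008,0,0.0004,0,0,0]]';python3 -m jog '[[-0.004,0,0,0,0,0],[-0.008,0,0,0,0,0],[-0.008,0,0,0,0,0]]'
```

```text
time: 14.1
tool_pos: [470.4, -176.0, 193.5]
tcp_rot: [180.0, 0.0, 77.7]
ft_force: [1.0, 0.4, -0.6]
finger_gap: 9.5
time: 14.4
tool_pos: [469.9, -178.0, 193.4]
tcp_rot: [-180.0, 0.0, 77.7]
ft_force: [-0.5, -0.2, -0.5]
finger_gap: 9.0
```

```bash
python3 -m jog '[[-0.004,0,0.0004,0,0,0],[-0.008,0,0.0004,0,0,0],[-0.008,0,0.0004,0,0,0]]';python3 -m jog '[[-0.004,0,0,0,0,0],[-0.008,0,0,0,0,0],[-0.008,0,0,0,0,0]]'
```

```text
time: 14.7
tool_pos: [469.6, -179.9, 193.4]
tcp_rot: [180.0, 0.0, 77.7]
ft_force: [0.6, 0.7, -0.1]
finger_gap: 9.4
time: 15.0
tool_pos: [469.2, -181.6, 193.4]
tcp_rot: [180.0, -0.0, 77.7]
ft_force: [0.6, 1.9, 1.4]
finger_gap: 9.5
```

```bash
python3 -m jog '[[-0.004,0,0,0,0,0],[-0.004,0,0,0,0,0],[-0.004,0,0,0,0,0]]';python3 -m jog '[[-0.004,0,0,0,0,0],[-0.004,0,0,0,0,0],[-0.004,0,0,0,0,0]]'
```

```text
time: 15.3
tool_pos: [469.1, -182.4, 193.4]
tcp_rot: [180.0, -0.0, 77.7]
ft_force: [1.0, 5.1, 2.0]
finger_gap: 9.6
time: 15.6
tool_pos: [468.9, -182.9, 193.4]
tcp_rot: [180.0, -0.1, 77.8]
ft_force: [1.5, 7.0, 2.5]
finger_gap: 9.8
```

```bash
python3 -m jog '[[-0.004,0,0,0,0,0],[-0.005,0,0,0,0,0],[-0.005,0,0,0,0,0]]'; python3 go.py 0 0 0 0 | head -1
```

```text
time: 15.9
tool_pos: [468.9, -183.2, 193.5]
tcp_rot: [-180.0, -0.2, 77.8]
ft_force: [1.2, 11.2, 4.9]
finger_gap: 9.0
15.9 [ 468.8646 -183.1824  193.4655] [-179.9974   -0.1718   77.7807] [ 1.2222 11.2244  4.8775] 9.047097218649908
```

```bash
python3 -m jog '[[0,0,0,0,0,0],[0,0,0,0,0,0],[0,0,0,0,0,0]]';python3 -m jog '[[0,0,0,0,0,0],[0,0,0,0,0,0],[0,0,0,0,0,0]]'; python3 -m jog '[[0,0,0,0,0,0],[0,0,0,0,0,0],[0,0,0,0,0,0]]'
```

```text
time: 16.2
tool_pos: [468.9, -183.2, 193.5]
tcp_rot: [-180.0, -0.2, 77.8]
ft_force: [1.7, 12.1, 3.0]
finger_gap: 9.5
time: 16.5
tool_pos: [468.9, -183.2, 193.5]
tcp_rot: [-180.0, -0.2, 77.8]
ft_force: [1.8, 11.2, 4.0]
finger_gap: 9.6
time: 16.8
tool_pos: [468.9, -183.2, 193.5]
tcp_rot: [-180.0, -0.2, 77.8]
ft_force: [2.2, 11.9, 4.3]
finger_gap: 9.0
```

```bash
python3 -m jog '[[-0.001,0,-0.001,0,0,0],[-0.001,0,-0.0015,0,0,0],[-0.001,0,-0.0015,0,0,0]]';python3 -m jog '[[0,0,0,0,0,0],[0,0,0,0,0,0]]'
```

```text
time: 17.1
tool_pos: [468.8, -183.2, 193.5]
tcp_rot: [-180.0, -0.2, 77.8]
ft_force: [3.1, 12.6, 2.2]
finger_gap: 9.3
time: 17.3
tool_pos: [468.8, -183.2, 193.5]
tcp_rot: [-180.0, -0.2, 77.8]
ft_force: [3.5, 12.1, 1.5]
finger_gap: 9.3
```

```bash
python3 -m jog '[[-0.002,0,0,0,0,0],[-0.003,0,0,0,0,0],[-0.003,0,0,0,0,0]]';python3 -m jog '[[0,0,0,0,0,0],[0,0,0,0,0,0],[0,0,0,0,0,0]]'
```

```text
time: 17.6
tool_pos: [468.7, -183.5, 193.6]
tcp_rot: [-180.0, -0.2, 77.8]
ft_force: [3.3, 13.4, 2.6]
finger_gap: 9.3
time: 17.9
tool_pos: [468.7, -183.6, 193.6]
tcp_rot: [-180.0, -0.2, 77.8]
ft_force: [3.1, 13.4, 3.4]
finger_gap: 9.2
```

```bash
python3 -m jog '[[0,0,0,0,0,0],[0,0,0,0,0,0],[0,0,0,0,0,0],[0,0,0,0,0,0],[0,0,0,0,0,0],[0,0,0,0,0,0],[0,0,0,0,0,0]]'
```

```text
time: 18.6
tool_pos: [468.7, -183.6, 193.6]
tcp_rot: [-180.0, -0.2, 77.8]
ft_force: [2.4, 13.2, 3.3]
finger_gap: 9.5
```

```bash
python3 -m jog '[[0.003,0,0,0,0,0],[0.006,0,0,0,0,0],[0.009,0,0,0,0,0],[0.012,0,0,0,0,0],[0.014,0,0,0,0,0],[0.014,0,0,0,0,0],[0.014,0,0,0,0,0]]'; python3 -m jog '[[0.002,0,0,0,0,0],[0.002,0,0,0,0,0],[0.002,0,0,0,0,0]]'
```

```text
time: 19.3
tool_pos: [468.9, -182.4, 193.5]
tcp_rot: [-180.0, -0.0, 77.7]
ft_force: [0.6, 2.8, -1.4]
finger_gap: 9.4
time: 19.6
tool_pos: [469.0, -182.1, 193.5]
tcp_rot: [-180.0, 0.0, 77.7]
ft_force: [0.8, 2.6, -1.8]
finger_gap: 9.3
```

```bash
python3 -m jog '[[0.003,0,0.0004,0,0,0],[0.003,0,0.0004,0,0,0],[0.003,0,0.0004,0,0,0]]'; python3 -m jog '[[0.002,0,0.0004,0,0,0],[0.002,0,0.0004,0,0,0],[0.002,0,0.0004,0,0,0]]'
```

```text
time: 19.9
tool_pos: [469.1, -181.4, 193.5]
tcp_rot: [-180.0, 0.0, 77.7]
ft_force: [0.6, 0.6, -3.3]
finger_gap: 9.2
time: 20.2
tool_pos: [469.3, -180.9, 193.6]
tcp_rot: [180.0, 0.0, 77.7]
ft_force: [0.2, -1.1, -1.4]
finger_gap: 9.0
```

```bash
python3 -m jog '[[0,0,0.0015,0,0,0],[0,0,0.0015,0,0,0],[0,0,0.0015,0,0,0]]'
python3 - <<'E'
from bench import r
import cv2
for n in ["wrist","side"]:
    s=r.snapshot(n); im=s["pixels"][:,:,::-1]
    im=cv2.resize(im[130:280,290:490] if n=="side" else im[150:350,220:420],None,fx=4 if n=="side" else 3,fy=4 if n=="side" else 3,interpolation=cv2.INTER_CUBIC)
    cv2.imwrite(f"pics/{n}7.png",im)
E
```

```text
time: 20.5
tool_pos: [469.4, -180.8, 193.4]
tcp_rot: [180.0, 0.0, 77.7]
ft_force: [-1.3, -0.3, 2.1]
finger_gap: 9.0
```

View pics/wrist7.png

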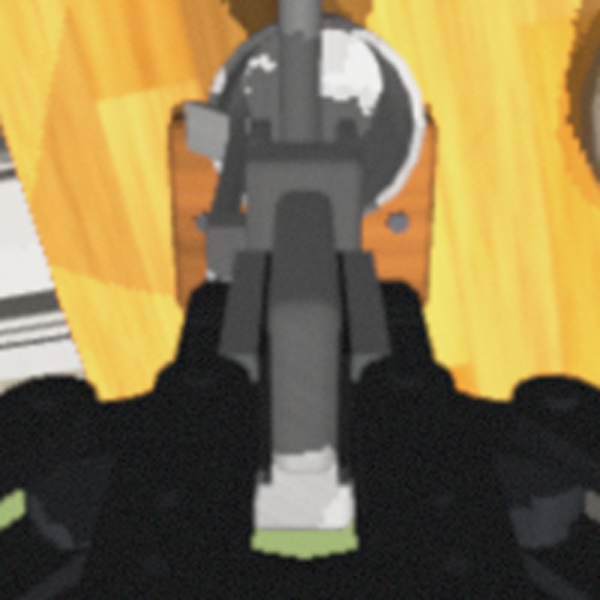

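View pics/side7.png

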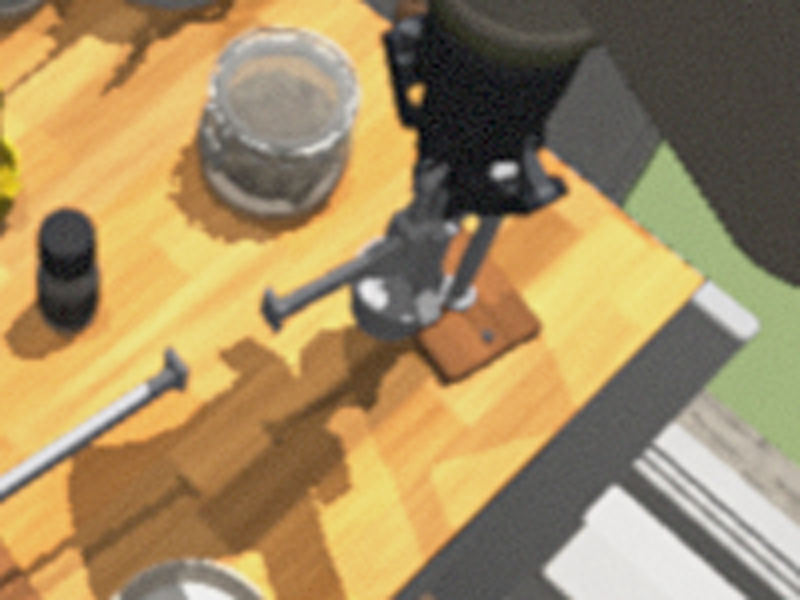

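```bash
python3 -m jog '[[0,0,-0.0015,0,0,0],[-0.004,0,-0.0015,0,0,0],[-0.008,0,-0.0015,0,0,0],[-0.008,0,-0.0015,0,0,0]]';python3 -m jog '[[-0.004,0,-0.0004,0,0,0],[-0.006,0,-0.0004,0,0,0],[-0.006,0,-0.0004,0,0,0]]'
```

```text
time: 21.0
tool_pos: [469.1, -182.3, 193.5]
tcp_rot: [180.0, -0.0, 77.7]
ft_force: [1.5, 3.6, 1.0]
finger_gap: 9.0
time: 21.3
tool_pos: [468.9, -183.3, 193.5]
tcp_rot: [-180.0, -0.1, 77.8]
ft_force: [1.6, 5.9, 0.8]
finger_gap: 9.7
```

```bash
python3 -m jog '[[-0.004,0,-0.001,0,0,0],[-0.006,0,-0.001,0,0,0],[-0.006,0,-0.001,0,0,0]]'
```

```text
time: 21.6
tool_pos: [468.8, -183.5, 193.6]
tcp_rot: [-180.0, -0.2, 77.8]
ft_force: [3.1, 11.8, 1.1]
finger_gap: 9.2
```

Run:
```python
from bench import r
import cv2,numpy as np
for n in ["side","wrist","top"]:
    s=r.snapshot(n); im=s["pixels"][:,:,::-1]
    if n=="side": im=cv2.resize(im[150:250,360:460],None,fx=6,fy=6,interpolation=cv2.INTER_CUBIC)
    if n=="wrist": im=cv2.resize(im[230:350,260:400],None,fx=5,fy=5,interpolation=cv2.INTER_CUBIC)
    cv2.imwrite(f"pics/{n}8.png",im); q=r.sense(); print(q["ft_force"],q["wrist_torque"],q["tool_pos"],q["tcp_rot"])
```

```text
[ 3.32996342 11.61787625  0.68123001] [ 2.14225809 -0.55742627  0.01486381] [ 468.80513525 -183.52282011  193.62293519] [-179.99190225   -0.22213654   77.79439747]
[ 3.12863881 11.22795731  0.03839983] [ 2.10653958 -0.5205235   0.01250234] [ 468.77961818 -183.51592447  193.60903883] [-179.98760636   -0.21726736   77.79860258]
[ 2.28798504 12.54216991  1.06419792] [ 2.08730892 -0.55858786  0.01826869] [ 468.79771476 -183.51473957  193.6158666 ] [-179.98959591   -0.21647744   77.79814993]
```

View pics/side8.png

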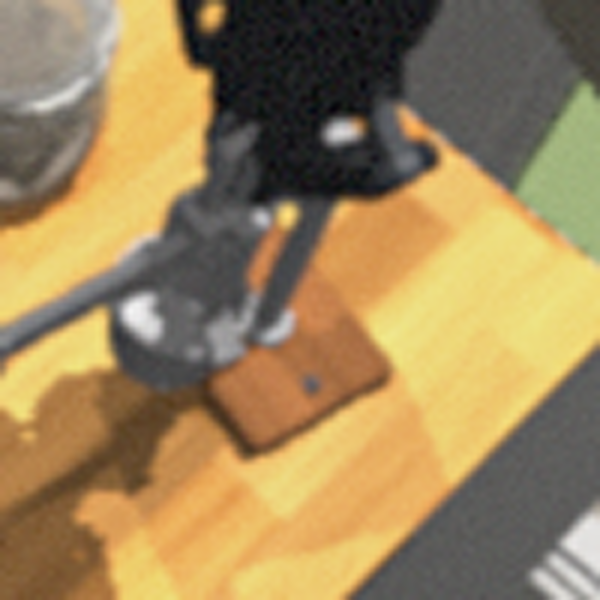

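View pics/wrist8.png

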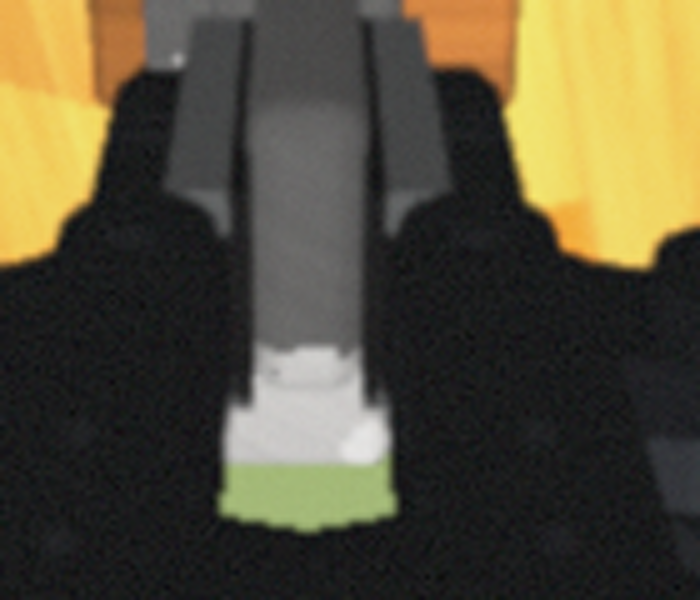

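View pics/top8.png

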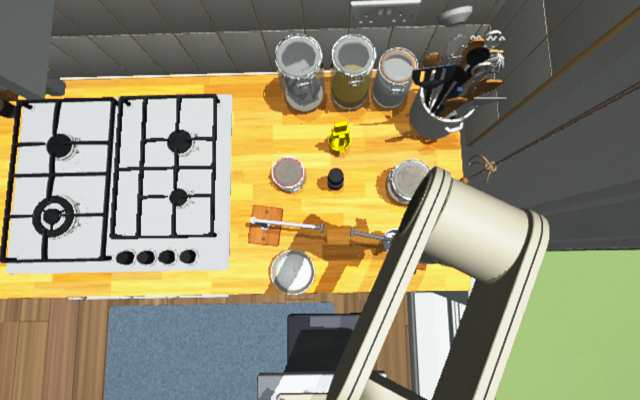

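```bash
cat > q.py <<'E'
from bench import r
import numpy as np
L=[r.sense()]
for i in range(4):
    r.snapshot("side"); L.append(r.sense())
m=lambda k:np.mean([l[k] for l in L],0).round(3)
f=m("ft_force");t=m("wrist_torque");u=np.array([.213,.977])
print(L[-1]["time"],"axial",(f[:2]@u).round(2),"lat",(f[0]*.977-f[1]*.213).round(2),"fz",f[2],"T",t,m("tool_pos"),m("tcp_rot"),m("joint_pos"))
E
python3 q.py;  python3 -m jog '[[0.003,0,0,0,0,0],[0.006,0,0,0,0,0],[0.006,0,0,0,0,0]]' >/dev/null; python3 q.py
```

```text
21.95 axial 12.03 lat 0.4 fz 0.822 T [ 2.122 -0.559  0.017] [ 468.782 -183.522  193.595] [-179.988   -0.216   77.798] [-27.367  -6.4   103.18    0.207  83.288 -15.189]
22.45 axial 6.25 lat 1.18 fz -1.15 T [ 1.079 -0.421  0.004] [ 468.841 -183.244  193.553] [-1.79992e+02 -9.10000e-02  7.77650e+01] [-2.72480e+01 -6.43100e+00  1.03213e+02  8.70000e-02  8.32490e+01
 -1.50240e+01]
```

```bash
python3 -m jog '[[0,0,-0.002,0,0,0],[0,0,-0.003,0,0,0],[0,0,-0.003,0,0,0]]' >/dev/null; python3 q.py;  python3 -m jog '[[-0.002,0,0,0,0,0],[-0.002,0,0,0,0,0]]' >/dev/null; python3 q.py; python3 -m jog '[[-0.002,0,0,0,0,0],[-0.002,0,0,0,0,0]]' >/dev/null; python3 q.py
```

```text
22.95 axial 5.97 lat 1.18 fz -3.334 T [ 1.024 -0.472  0.005] [ 468.583 -183.22   193.837] [-1.7995e+02 -9.7000e-02  7.7760e+01] [-2.7256e+01 -6.4380e+00  1.0319e+02  8.1000e-02  8.3321e+01 -1.5026e+01]
23.35 axial 7.17 lat 1.2 fz -2.502 T [ 1.41e+00 -5.36e-01  1.00e-03] [ 468.568 -183.32   193.865] [-1.7995e+02 -1.3900e-01  7.7770e+01] [-27.296  -6.428 103.178   0.122  83.335 -15.081]
23.75 axial 9.33 lat 0.92 fz -2.558 T [ 1.713 -0.543  0.011] [ 468.539 -183.404  193.864] [-179.947   -0.18    77.782] [-27.334  -6.418 103.168   0.161  83.348 -15.135]
```

```bash
sed -i 's/range(4)/range(int(__import__("sys").argv[1]))/' q.py; sed -i 's/^print(/print("TL",(t[0]*.977-t[1]*.213).round(3));print(/' q.py; python3 q.py 16;  python3 -m jog '[[0.004,0,0,0,0,0],[0.004,0,0,0,0,0]]' >/dev/null; python3 q.py 12;python3 -m jog '[[0.004,0,0,0,0,0],[0.008,0,0,0,0,0],[0.008,0,0,0,0,0]]' >/dev/null; python3 q.py 12
```

```text
TL 1.772
24.55 axial 9.52 lat 0.98 fz -2.312 T [ 1.694 -0.548  0.008] [ 468.549 -183.401  193.877] [-1.79948e+02 -1.78000e-01  7.77840e+01] [-27.332  -6.419 103.168   0.16   83.347 -15.135]
TL 1.112
25.35 axial 5.82 lat 0.97 fz -3.09 T [ 1.036 -0.468  0.026] [ 468.588 -183.207  193.836] [-1.7995e+02 -9.6000e-02  7.7761e+01] [-2.7253e+01 -6.4380e+00  1.0319e+02  8.1000e-02  8.3321e+01 -1.5024e+01]
TL 0.538
26.25 axial 2.78 lat -0.56 fz -3.079 T [ 0.55  -0.001 -0.001] [ 468.876 -182.158  194.464] [-1.79974e+02 -2.00000e-03  7.77300e+01] [-2.70700e+01 -6.51900e+00  1.03198e+02 -5.00000e-03  8.33470e+01
 -1.47990e+01]
```

Run:
```python
from h import *
np.set_printoptions(precision=1,suppress=True)
print(tri(tc(735,183),sc(672,37)), tri(tc(735,220),sc(697,54)), tri(tc(690,213),sc(662,78)))
import cv2
t=cv2.imread("pics/top0.png");s=cv2.imread("pics/side0.png")
a=cv2.resize(t[225:260,395:445],(400,280),interpolation=cv2.INTER_CUBIC);b=cv2.resize(s[160:210,390:440],(400,400),interpolation=cv2.INTER_CUBIC)
o=np.zeros((400,800,3),np.uint8);o[:280,:400]=a;o[:,400:]=b;cv2.imwrite("pics/blk.png",o)
```

```text
(array([ 478.8, -229.2,  175.7]), np.float64(1.2995639052460035)) (array([ 459.3, -226. ,  183.9]), np.float64(0.7700955174817882)) (array([ 464. , -204. ,  176.1]), np.float64(0.04329410196480088))
```

View pics/blk.png

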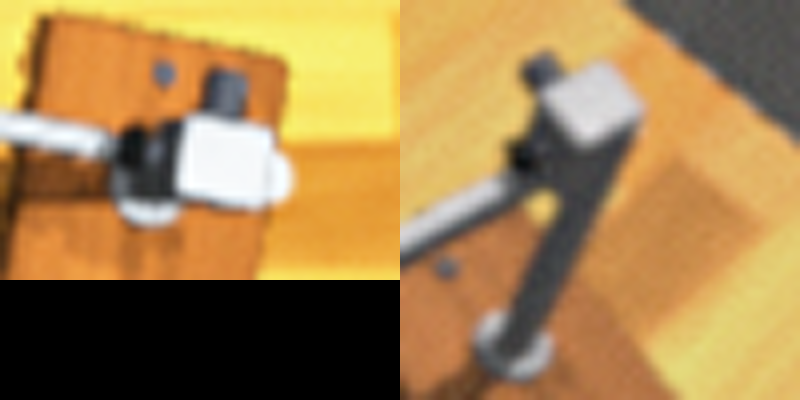

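```bash
python3 -m jog '[[0.003,0,0.001,0,0,0],[0.0055,0,0.003,0,0,0],[0.0055,0,0.0045,0,0,0],[0.0055,0,0.0058,0,0,0],[0.0055,0,0.0058,0,0,0]]'; python3 q.py 4
```

```text
time: 26.75
tool_pos: [469.5, -181.2, 193.5]
tcp_rot: [180.0, 0.0, 77.7]
ft_force: [-1.3, -0.5, -0.8]
finger_gap: 9.6
TL -0.165
26.95 axial -1.15 lat 0.17 fz -0.105 T [-0.173 -0.017  0.008] [ 469.52  -181.172  193.47 ] [1.79962e+02 3.00000e-02 7.77240e+01] [-2.69250e+01 -6.51300e+00  1.03298e+02 -1.90000e-02  8.31710e+01
 -1.46470e+01]
```

```bash
python3 -m jog '[[0,0,0,0,0,0],[0,0,0,0,0,0],[0,0,0,0,0,0],[0,0,0,0,0,0],[0,0,0,0,0,0]]' 0.45; python3 -m jog '[[0,0,-0.02,0,0,0],[0,0,-0.06,0,0,0],[0,0,-0.12,0,0,0],[0,0,-0.2,0,0,0],[0,0,-0.3,0,0,0],[0,0,-0.4,0,0,0],[0,0,-0.5,0,0,0],[0,0,-0.5,0,0,0]]'
python3 - <<'E'
from bench import r
import cv2
for n in ["wrist","side","top"]:
    s=r.snapshot(n); im=s["pixels"][:,:,::-1]
    if n=="side": im=cv2.resize(im[130:280,290:490],None,fx=4,fy=4,interpolation=cv2.INTER_CUBIC)
    cv2.imwrite(f"pics/{n}9.png",im)
E
```

```text
time: 27.45
tool_pos: [469.4, -180.8, 193.2]
tcp_rot: [-180.0, 0.0, 77.7]
ft_force: [0.5, -0.2, -0.1]
finger_gap: 38.3
time: 28.25
tool_pos: [471.0, -181.7, 324.4]
tcp_rot: [179.5, 0.1, 77.7]
ft_force: [0.7, 0.3, 1.2]
finger_gap: 38.3
```

View pics/wrist9.png

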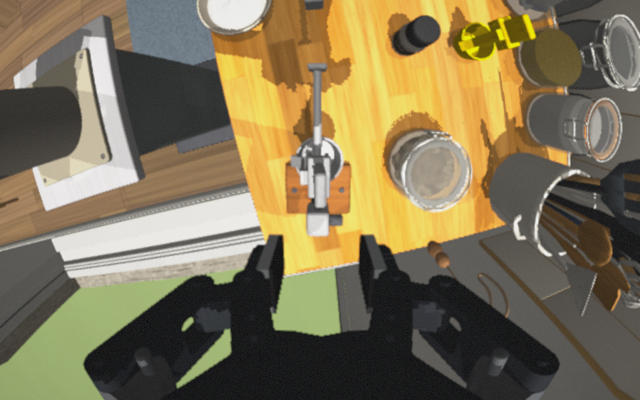

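View pics/side9.png

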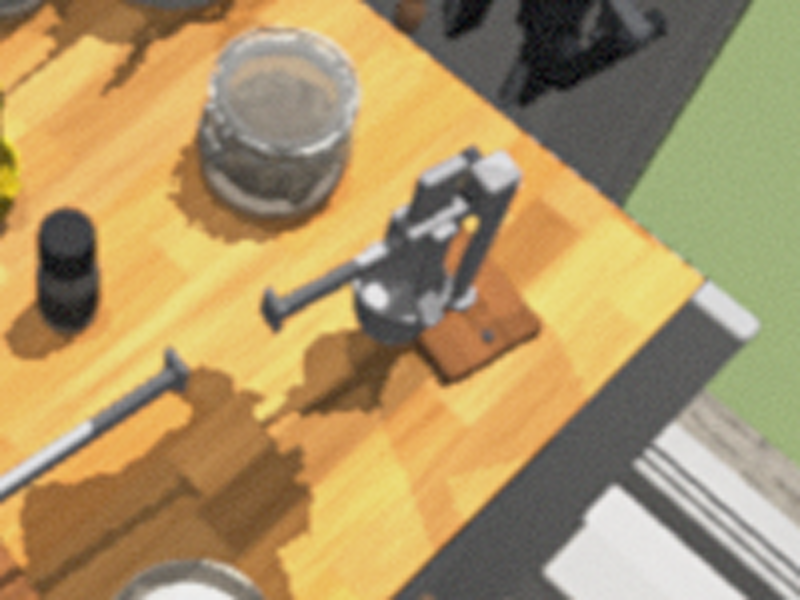

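```bash
python3 -m jog '[[0,0,0,0,0,0],[0,0,0,0,0,0],[0,0,0,0,0,0],[0,0,0,0,0,0],[0,0,0,0,0,0]]'
python3 - <<'E'
from bench import r
import cv2,numpy as np
s=r.snapshot("side")["pixels"][:,:,::-1]; a=cv2.imread("pics/side0.png")
for k,(x0,y0,x1,y1) in dict(pepper=(298,180,316,214),oats=(248,203,288,245),cashew=(338,137,382,184)).items():
    t=a[y0:y1,x0:x1]; m=cv2.matchTemplate(s[y0-6:y1+6,x0-6:x1+6],t,cv2.TM_CCOEFF_NORMED);print(k,np.round(m.max(),3),cv2.minMaxLoc(m)[3])
print(r.sense()["ft_force"])
cv2.imwrite("pics/side10.png",cv2.resize(s[150:230,370:450],(600,600),interpolation=cv2.INTER_CUBIC))
E
```

```text
time: 28.9
tool_pos: [469.3, -180.8, 317.9]
tcp_rot: [-180.0, -0.0, 77.7]
ft_force: [0.0, 0.7, -0.5]
finger_gap: 38.3
pepper 0.994 (6, 6)
oats 0.996 (6, 6)
cashew 0.996 (6, 6)
[0.37572394 0.32597733 0.34662502]
```

View pics/side10.png

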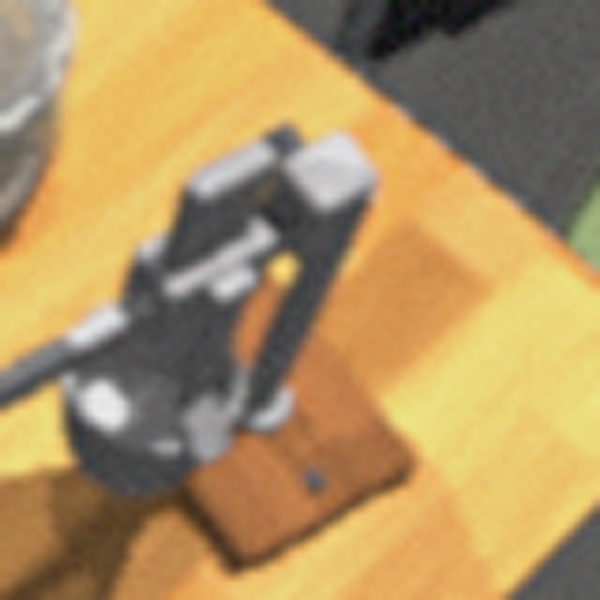

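The cup hangs upright with its saddle beside the buffer, the gripper is clear of it, and the pepper grinder and both jars match their starting positions. Handing in.

```bash
python3 -c "
from bench import r
print(r.hand_in())"
```

```text
the job is handed in; nothing more can be done
None
```

I moved the steel measuring cup onto rail_b and pushed it against the buffer. I then eased it off and left it hanging upright beside the buffer. I handed in at about 29 s; no verdict came back.

- **Transfer:** I lifted it about 35 mm over rail_a's stop, turned it about 5° in the gap and set it on rail_b by feel. It then slid to the buffer, with first touch at TCP y about -181 mm.
- **Push:** I made three holds of about a second or more, at roughly 12, 13.5 and 9.5 N. The first two were with the saddle loaded on the rail. For the last I lifted the hanger a fraction of a millimetre so rail friction would not distort the reading. The highest reading anywhere was about 14 N.
- **Release:** I eased back to within about 0.5 mm of first touch with the rail carrying the weight, let go and rose straight up.

**Last checks:** The pictures show the cup upright and seated, with the gripper clear. The pepper grinder and both jars match their starting positions to the pixel. I did not run that check on the salt bowl; it just looks in place. The wrist force reads about zero.

**What disagreed:** Up to about 6 N the buffer gave about 3 N per mm, as described. Beyond that, at about 2.1 mm, it became much stiffer, and I found no cause. The push is therefore known from the force sensor only. If the buffer's force is judged from how far it was compressed, it would come out nearer 6.5 to 7.5 N than 10 N.

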